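# Lay the connector in the test cradle and hold the tester lever on its third notch

### The arm

A 6-joint arm with a two-finger parallel gripper is mounted at the origin on the work surface. World frame = base frame: x ahead of the robot, y to its left, z up, the work surface at z = 0. Lengths are in m, angles in degrees, forces in N, time in s.
With the tool pointing down it reaches from about 0.375 to 0.9 m from the base axis. Payload 3.1 kg.
Tool frame: the origin (TCP) lies midway between the tips of the shut fingers; the grasp point (between the pads) lies 19 mm behind it; z points along the fingers, y is the line along which they close (so a half turn about z gives the same grasp; the last joint's range is limited). The gripper opens to 87 mm and grips with 3 to 60 N. Pads are 19 mm wide; open, the fingers measure 117 mm over their backs; the gripper's body (75 mm by 190 mm) begins 51 mm behind the grasp point.
Start: joints at [-74.055, 30.224, 82.088, -0, 67.689, -10.227], TCP at [0.276, -0.561, 0.223] pointing down, gripper open.
Joint ranges: [-176.69, 176.69], [-43.24, 126.21], [12.49, 139.97], [-82, 262], [0, 151.66], [-163.58, 163.58]. Speed limits (degrees/s): [159.86, 159.86, 180, 180, 180, 180].

### API

Orientations are given as a 3x3 rotation matrix whose columns are the frame's x, y, z axes.
In Python, from rig import read_state, capture, camera_info, hand_in gives the robot as it stands.
- The arm moves only by the tool drive_tool, never from a script. Its argument "motion" is a list of rows, each a list of 2 entries, a list of its own where there are three numbers: the shift along the tool's x, y, z in mm, then the turn, a rotation vector about the tool's x, y, z in rad. A call has 1 to 5 rows; each row shifts and turns the commanded pose from where the row before left it, along the tool's axes as they then stand; what a row does not reach is not made up. A row lasts 1/10 s, in which the tool goes at most 50 mm and 8.59 degrees, less where a joint would pass 70% of its speed; a pose out of reach is approached as far as the arm can. A call is refused whole if a number of a shift passes 50 or a number of a turn 0.15, either way. A call with a gripper value outside its range is refused whole. "gripper" is the opening, from 0 (shut) to 1 (fully open), set as the call begins (left out, the last holds). The fingers move at their own pace and stop on an object; the grip force is fixed at half the most. Time passes only in rows, so rows that do not move let the fingers close. It gives the time, the measured TCP pose, the force, the opening and the grip force at its end, in the units of the state.
- read_state(): the state, without advancing time (a new reading comes with each control period).
- capture(name): name is "scene" or "top" or "wrist"; returns the picture (384x512x3 uint8, red, green, blue); there is no depth.
- camera_info(name): a dict with "fovy" (degrees; the focal length in pixels is half the picture's height over the tangent of half this angle, whatever the lens; pixels are square), "cx", "cy" (the principal point, pixels), "k1" (the pictures are not rectified: a ray, as slopes to the right and down, at radius r is drawn at 1 + k1 r^2 times it, then the intrinsics apply), "xyz" and "orientation" of the camera in the world; the wrist camera has in their place "T_tool_cam" (4x4, takes a point from camera to tool coordinates, whose origin is the TCP and whose axes are the flange's). Camera axes: x right, y down, z forward; pixel columns grow to the right and rows downward; lengths in m; the calibration is good to about 2 mm. A picture is of the moment at which its call begins: read the wrist's pose just before it. camera_info takes no time and is no camera call.
- hand_in(): hands the job in; it is judged then, once.
The state is a dict: "time_s": time; "joint_positions": joint angles; "qvel": joint speeds; "tau": joint torques, N m; "position": TCP position; "tcp_rot": TCP orientation; "force": force on the tool from outside, world axes, zero at the start; "moment": the same for the moment, N m; "opening": opening from 0.0 (shut) to 1.0 (fully open); "grasp_force": force on a finger pad.
Only numpy, scipy, OpenCV 4.12 (cv2) and the standard library are available. Lean on these libraries where they do the work, as an engineer would, in place of code of your own. Each camera call takes 0.05 s, during which the arm holds its last target. There are 200 camera calls.

### The job

Lay the tall metal connector on its side in the black V-cradle of the test jig, resting in both saddles with its wide ring past the saddle on the tester's side and facing the brass probe, and let go of it. Then press the tester's sprung lever down past its first two clicks into the third notch (not on to the bottom stop) and finish while holding it there, as it springs back when released. Leave the other things on the bench where they are.

Things in the scene. Friction and masses are not known exactly. Their poses are not given: they have to be found in the camera images.
- connector: The tall metal connector, 125 mm long, standing on its ring; a 65 mm one stands nearby (places may be swapped). Origin: centre of the ring's open mouth (underside at the start); z axis from the mouth to the blank end. Ring: first 22 mm, 44 mm diameter, hollow 18 mm deep, 36 mm wide, pins inside. Barrel: the other 103 mm, smooth, 36 mm diameter. 0.17 to 0.35 kg.
- barrel_mid (a point): point on the connector's axis at half the length of its 36 mm barrel, 73.5 mm from the mouth (so 73.5 mm above the table at the start)
- jig: Fixed test jig: white board 150 mm (its x) by 350 mm (its y), 18 mm thick; origin under its centre on the table, z up, turned by up to 0.3 rad from the world axes. V-cradle at its -y half. Grey tester housing at its +y half: 90 mm (x), y = 30 to 100 mm, top 113 mm above the table. Its y axis runs from the cradle to the tester.
- cradle (a point): Where barrel_mid must come to lie: jig x = 0, y = -85 mm, 63 mm above the table. Two black 90-degree V saddles, 10 mm thick, 38 mm either side of this point along jig y (66 mm clear between them); arms reach 24 mm out sideways and up to about 15 mm below the axis. The barrel lies in them along jig y, the ring past the saddle on the tester's side.
- probe_tip (a point): tip of the brass probe, 10 mm thick, that leaves the tester housing towards the cradle on the cradle's axis, 63 mm above the table. At jig y = 14 mm with the lever up (a 4 mm nipple beyond); goes towards the cradle mm for mm as the lever is pressed, into the hollow ring of the connector lying in the cradle.
- lever_pad (a point): Middle of the top of the lever's flat black paddle (40 by 44 mm, 9 mm thick), which sticks out level from the tester's end face away from the cradle (jig +y); this point is 30 mm out from that face, 100 mm above the table at rest, and goes straight down when pressed. White ribs on the housing beside it show the level of the paddle's top at notches 1, 2, 3.
- lever (a joint): How far the lever is pressed, m: 0 at rest (up) to 0.042 at the bottom stop. A spring returns it (about 4 N at the top, 1.5 N more per cm); three clicks are felt over ridges at about 7, 17 and 27 mm (up to 11 N in all); the notches after them, level with the ribs, are at about 12, 22 and 32 mm. It stays in none by itself: let go, it springs up.
- short_connector: bystander: the same kind of metal connector but only 65 mm tall (barrel 36 mm, ring 44 mm diameter), standing on its ring; origin at the centre of its underside
- screwdriver: bystander: red-handled screwdriver lying on the table, about 200 mm long; origin under its middle
- spool: bystander: metal solder spool standing on its flange, 60 mm diameter, 42 mm high; origin under its centre
- flux_jar: bystander: small amber jar, 50 mm diameter, 60 mm high; origin under its centre
- star_knob: bystander: black six-lobed clamping knob, 42 mm across, 18 mm high; origin under its centre
- mug: bystander: white mug, 80 mm diameter, 90 mm high; origin under its centre
- wrench: bystander: steel wrench lying on the table, about 180 mm long; origin under its middle
Mind the look-alikes: they are no part of the job. Leave any green look-alike of the connector alone.

How it is judged:
By the outcome, as a careful person would: the job done as asked, in the order asked, and still so for the second after the job is handed in, while the arm keeps its last pose, push and grip.
It also fails if it takes over 50 s, if anything falls off the work surface, if the arm or the gripper's body presses on something with over 40 N, if the wrist force passes 120 N, or if a joint passes its speed limit or range.

## Working session

There is one attempt and no reset: what is moved stays moved. The work goes in short steps, Python scripts to look and compute and a tool call to move; the robot and the scene stay as the last step left them, time stands still between calls to the robot, and variables do not carry over. Pictures are saved under pics/ and viewed, at most 12 in all, crops included, and the job is handed in when it is done.

Besides the shell and the picture viewer there is one more tool, called after "Call:" by a JSON object that holds its "api" and its "payload", one argument or row to a line. drive_tool: Moves the arm, as the interface text tells. Its arguments: {"type":"object","properties":{"motion":{"type":"array","items":{"type":"array"}},"gripper":{"type":"number"}},"required":["motion"]}

```bash
ls; mkdir -p pics
cat > h.py <<'E'
import numpy as np,cv2
from rig import *
def K(c):
    f=192/np.tan(np.radians(c["fovy"]/2));return f
def pose(name):
    c=camera_info(name)
    if "xyz" in c: return c,np.array(c["orientation"]),np.array(c["xyz"])
    s=read_state();T=np.array(c["T_tool_cam"]);R=np.array(s["tcp_rot"])
    return c,R@T[:3,:3],R@T[:3,3]+np.array(s["position"])
def ray(P,u,v):
    c,R,t=P;f=K(c);d=np.array([(u-c["cx"])/f,(v-c["cy"])/f]);q=d.copy()
    for _ in range(20): q=d/(1+c["k1"]*(q@q))
    return t,R@np.array([q[0],q[1],1])
def onz(P,u,v,z):
    t,d=ray(P,u,v);return t+d*(z-t[2])/d[2]
def proj(P,X):
    c,R,t=P;p=R.T@(np.array(X)-t);q=p[:2]/p[2];q=q*(1+c["k1"]*(q@q));return q*K(c)+[c["cx"],c["cy"]]
def snap(name,fn):
    P=pose(name);im=capture(name);cv2.imwrite("pics/"+fn,im[:,:,::-1]);return P,im
E
python3 - <<'E'
from h import *
ims=[]
for n in("top","scene"):
    P,im=snap(n,n+"0.png");print(n,camera_info(n))
snap("wrist","w0.png");print(camera_info("wrist"));print(read_state())
E
```

```text
pics
top {'fovy': 55.48264785097623, 'cx': 253.3736766237915, 'cy': 192.2628278793815, 'k1': -0.0996981634215006, 'xyz': array([0.4764367 , 0.05378276, 1.01882589]), 'orientation': array([[ 0.01126108, -0.99822952,  0.0584038 ],
       [-0.99980372, -0.01219249, -0.01561603],
       [ 0.01630047, -0.05821649, -0.99817089]])}
scene {'fovy': 51.23877129439059, 'cx': 254.3166003110355, 'cy': 191.60451243753712, 'k1': -0.0014288780772627482, 'xyz': array([1.28514899, 0.71668169, 0.98264366]), 'orientation': array([[-0.6671736 ,  0.50136645, -0.55091839],
       [ 0.74476562,  0.43480219, -0.50623238],
       [-0.01426741, -0.74804996, -0.66348904]])}
{'fovy': 58.39069562408783, 'cx': 251.8547515006411, 'cy': 187.74657742142014, 'k1': -0.06700663429298083, 'T_tool_cam': array([[ 1.03537735e-03, -9.54543571e-01, -2.98069622e-01,
         8.18764184e-02],
       [ 9.99999432e-01,  9.13099691e-04,  5.49480079e-04,
        -1.22122554e-03],
       [-2.52335397e-04, -2.98070021e-01,  9.54543974e-01,
        -1.61875067e-01],
       [ 0.00000000e+00,  0.00000000e+00,  0.00000000e+00,
         1.00000000e+00]])}
{'time_s': 0.15, 'joint_positions': array([-7.40543702e+01,  3.02677922e+01,  8.21399080e+01, -2.69118057e-03,
        6.76892584e+01, -1.02247630e+01]), 'qvel': array([-0.04496607, -0.21128023, -0.11853246, -0.01399855, -0.04518241,
       -0.03753439]), 'tau': array([ 5.76562907e-04, -4.40431380e+01, -1.76842403e+01,  6.33765128e-02,
        5.52690506e-02, -1.09462335e-04]), 'position': array([ 0.27553213, -0.56035553,  0.22178291]), 'tcp_rot': array([[ 8.97478580e-01,  4.41057754e-01, -5.06683939e-04],
       [ 4.41057969e-01, -8.97477163e-01,  1.61519471e-03],
       [ 2.57656884e-04, -1.67307964e-03, -9.99998567e-01]]), 'force': array([-0.33602743,  0.70938385,  1.14446185]), 'moment': array([-0.00589717, -0.02353025,  0.01896518]), 'grasp_force': 0.0, 'opening': 0.9983887334215857}
```

View pics/top0.png

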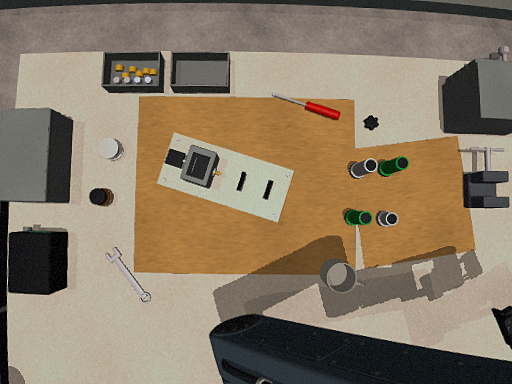

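View pics/scene0.png

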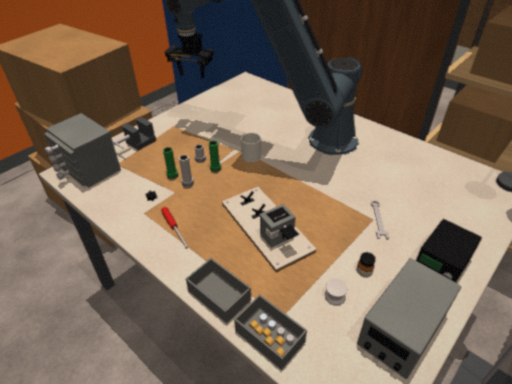

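Candidates for the connector in the top view: grey tall at (363,168), grey short at (387,218), and greens at (395,166) and (357,217). I choose the one at (363,168), which the scene view shows as tall and grey at (186,170). The jig board's corners are at about (175,133), (158,183), (279,222) and (294,172).

Run:
```python
from h import *
im=cv2.imread("pics/top0.png")
cv2.imwrite("pics/crop1.png",cv2.resize(im[125:235,150:415],None,fx=3,fy=3,interpolation=cv2.INTER_CUBIC))
P=pose("top")
hsv=cv2.cvtColor(im,cv2.COLOR_BGR2HSV)
def show(nm,m):
    for c in cv2.findContours(m.astype('uint8')*255,cv2.RETR_EXTERNAL,cv2.CHAIN_APPROX_NONE)[0]:
        if cv2.contourArea(c)>40:
            r=cv2.minAreaRect(c);print(nm,cv2.contourArea(c),np.round(r[0],1),np.round(r[1],1),round(r[2],1))
            if nm=="board":
                b=cv2.boxPoints(r);print([np.round(onz(P,*p,.018),4) for p in b])
roi=np.zeros(im.shape[:2],bool);roi[120:235,140:415]=1
show("lowsat",(hsv[...,1]<70)&roi)
m=(hsv[...,2]>165)&(hsv[...,1]<70)&roi; m[:,310:]=0
m=cv2.morphologyEx(m.astype('uint8'),cv2.MORPH_CLOSE,np.ones((9,9)))
show("board",m)
show("black",(hsv[...,2]<45)&roi)
for u,v,z in[(370,165,.125),(356,172,0)]:print(onz(P,u,v,z))
```

```text
lowsat 47.0 [365.6 217.1] [9.2 8. ] 76.0
lowsat 255.0 [387.  218.5] [15. 22.] 90.0
lowsat 343.5 [363.7 168. ] [15.5 29.1] 71.6
lowsat 6706.0 [225.1 176.8] [127.2  54.4] 17.8
lowsat 1393.5 [384.5 133.5] [27. 59.] 90.0
board 5205.5 [225.1 176.8] [127.2  54.4] 17.8
[array([0.5565, 0.3063, 0.018 ]), array([0.7016, 0.2643, 0.018 ]), array([ 0.5971, -0.0734,  0.018 ]), array([ 0.4539, -0.0285,  0.018 ])]
black 58.0 [391.5 218.5] [8.5 8.5] 45.0
black 67.5 [365.5 217.5] [9. 9.] 90.0
black 96.5 [354. 217.] [12. 12.] 0.0
black 51.5 [267.6 189.2] [ 4.2 18.3] 17.4
black 54.5 [241.2 180.8] [ 4.1 18.3] 18.4
black 66.0 [370.5 165. ] [9.2 9.2] 45.0
black 141.0 [389.5 166.7] [11.9 16.3] 73.3
black 62.5 [402.5 162.5] [9. 9.] 90.0
black 72.5 [212.4 171.2] [ 4.9 33.6] 21.2
black 365.5 [197.9 165.3] [17.6 23.1] 17.1
black 221.0 [174.9 158. ] [16.8 15.2] 18.4
black 85.0 [370.5 124.5] [ 9. 13.] 90.0
[ 0.60068952 -0.25151823  0.125     ]
[ 0.5972888  -0.25316872  0.        ]
```

View pics/crop1.png

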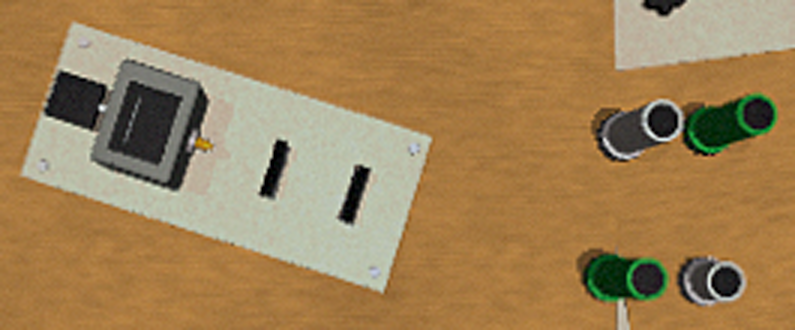

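The crop confirms the choice: the grey tall connector, standing on its ring, with its base at about (356,172) and its top at (370,165). By the board fit the jig centre is (0.577, 0.117) with yaw -0.30, and the board measures 151 x 351 mm, as it should. The connector is at about (0.600, -0.252).

I'll grip it from the tester side with the tool tilted 35° below horizontal, then pitch 90° to place it.

Call:
{"api": "drive_tool", "payload": {
  "motion": [
    [[34,-13.4,-2],[0,0,0]],
    [[34,-13.4,-2],[0,0,0]],
    [[34,-13.4,-2],[0,0,0]],
    [[34,-13.4,-2],[0,0,0]],
    [[34,-13.4,-2],[0,0,0]]
  ],
  "gripper": 0.75
}}

```text
time_s: 0.65
position: [0.3994, -0.4245, 0.2323]
tcp_rot: [[0.898, 0.441, -0.0], [0.441, -0.898, 0.001], [-0.0, -0.001, -1.0]]
force: [0.3, -0.0, 0.8]
opening: 0.764
grasp_force: 0.0
```

Call:
{"api": "drive_tool", "payload": {
  "motion": [
    [[34,-13.4,-2],[0,0,0]],
    [[34,-13.4,-2],[0,0,0]],
    [[34,-13.4,-2],[0,0,0]],
    [[34,-13.4,-2],[0,0,0]],
    [[34,-13.4,-2],[0,0,0]]
  ]
}}

```text
time_s: 1.15
position: [0.5224, -0.2893, 0.2424]
tcp_rot: [[0.897, 0.441, -0.0], [0.441, -0.897, 0.0], [-0.0, -0.001, -1.0]]
force: [1.0, -0.3, -0.0]
opening: 0.752
grasp_force: 0.0
```

Call:
{"api": "drive_tool", "payload": {
  "motion": [
    [[34,-13.4,-2],[0,0,0]],
    [[34,-13.4,-2],[0,0,0]],
    [[34,-13.4,-2],[0,0,0]],
    [[34,-13.4,-2],[0,0,0]],
    [[0,0,0],[0,0,-0.13]]
  ]
}}

```text
time_s: 1.65
position: [0.6229, -0.1786, 0.2504]
tcp_rot: [[0.828, 0.56, 0.002], [0.56, -0.828, 0.001], [0.002, -0.0, -1.0]]
force: [-1.2, -0.2, 0.2]
opening: 0.753
grasp_force: 0.0
```

Call:
{"api": "drive_tool", "payload": {
  "motion": [
    [[0,0,0],[0,0,-0.14]],
    [[0,0,0],[0,0,-0.14]],
    [[0,0,0],[0,0,-0.14]],
    [[0,0,0],[0,0,-0.14]],
    [[0,0,0],[0,0,-0.13]]
  ]
}}

```text
time_s: 2.15
position: [0.6199, -0.1824, 0.2501]
tcp_rot: [[0.284, 0.959, -0.001], [0.959, -0.284, 0.0], [0.0, -0.001, -1.0]]
force: [0.1, 0.2, 0.4]
opening: 0.749
grasp_force: 0.0
```

```bash
cat >> h.py <<'E'
Y=-0.299;J0=np.array([.5773,.1172,0])
ji=np.array([np.cos(Y),np.sin(Y),0]);jj=np.array([-np.sin(Y),np.cos(Y),0]);jk=np.array([0,0,1.])
def jig(x,y,z): return J0+x*ji+y*jj+z*jk
def Rt(th): # th: tip tilt from down toward +jig y (deg)
    a=np.radians(th);z=jj*np.sin(a)-jk*np.cos(a);return np.c_[np.cross(ji,z),ji,z]
def todo(p,R=None):
    from scipy.spatial.transform import Rotation as S
    s=read_state();T=np.array(s["tcp_rot"])
    print("t",round(s["time_s"],2),"pos",np.round(s["position"],4),"q",np.round(s["joint_positions"],0),"F",np.round(s["force"],1),"open",round(s["opening"],3),"gf",round(s["grasp_force"],1))
    print(" shift mm (tool)",np.round(T.T@(np.array(p)-s["position"])*1e3,1))
    if R is not None: print(" turn (tool)",np.round(S.from_matrix(T.T@R).as_rotvec(),3))
E
python3 - <<'E'
from h import *
R=Rt(-55);w=R[:,2];tcp=np.array([.6,-.252,.08])+.019*w
print(R,tcp); todo(tcp-.11*w,R)
E
```

```text
[[ 0.16895538  0.95563153 -0.24129329]
 [ 0.54812773 -0.29456472 -0.78280752]
 [-0.81915204  0.         -0.57357644]] [ 0.59541543 -0.26687334  0.06910205]
t 2.15 pos [ 0.6199 -0.1824  0.2501] q [-26.  30.  77.   0.  73. -10.] F [0.1 0.2 0.4] open 0.749 gf 0.0
 shift mm (tool) [  2.1   1.7 117.9]
 turn (tool) [ 0.004 -0.96   0.01 ]
```

Call:
{"api": "drive_tool", "payload": {
  "motion": [
    [[0,0,0],[0,-0.137,0]],
    [[0,0,0],[0,-0.137,0]],
    [[0,0,0],[0,-0.137,0]],
    [[0,0,0],[0,-0.137,0]],
    [[0,0,0],[0,-0.137,0]]
  ]
}}

```text
time_s: 2.65
position: [0.6206, -0.1822, 0.2513]
tcp_rot: [[0.224, 0.957, -0.183], [0.738, -0.289, -0.61], [-0.637, 0.002, -0.771]]
force: [-0.1, -0.2, 0.4]
opening: 0.752
grasp_force: 0.0
```

Call:
{"api": "drive_tool", "payload": {
  "motion": [
    [[0,0,0],[0,-0.137,0]],
    [[0,0,0],[0,-0.137,0]],
    [[0,0,0],[0,0,0.01]]
  ]
}}

```text
time_s: 2.95
position: [0.6193, -0.1796, 0.2456]
tcp_rot: [[0.167, 0.956, -0.239], [0.549, -0.292, -0.783], [-0.819, -0.0, -0.574]]
force: [0.2, 0.4, -1.1]
opening: 0.749
grasp_force: 0.0
```

Run:
```python
from h import *
R=Rt(-55);w=R[:,2];tcp=np.array([.6,-.252,.08])+.019*w
todo(tcp-.11*w,R)
P,im=snap("wrist","w1.png")
for z in(0,.022,.08,.125):print(z,proj(P,[.6,-.252,z]))
```

```text
t 2.95 pos [ 0.6193 -0.1796  0.2456] q [ -4.  42.  76. -54.  83.  30.] F [ 0.2  0.4 -1.1] open 0.749 gf 0.0
 shift mm (tool) [92.7  3.  65.3]
 turn (tool) [ 0.002 -0.001  0.002]
0 [255.59442231   1.0693853 ]
0.022 [255.66237115  18.59748117]
0.08 [255.84958772  69.56822804]
0.125 [256.00222877 114.34278761]
```

View pics/w1.png

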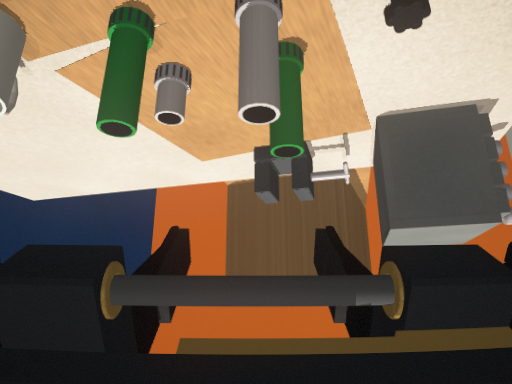

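The wrist view (upside down) shows the grey tall connector's blank end at (260,114), against a prediction of (256,114). That agrees to about 2.5 mm, so I shift that much along tool y, descend and advance.

Call:
{"api": "drive_tool", "payload": {
  "motion": [
    [[23,1.4,16],[0,0,0]],
    [[23,1.4,16],[0,0,0]],
    [[23,1.4,16],[0,0,0]],
    [[23,1.4,17],[0,0,0]],
    [[0,0,0],[0,0,0]]
  ]
}}

```text
time_s: 3.5
position: [0.6244, -0.1859, 0.1352]
tcp_rot: [[0.174, 0.955, -0.242], [0.549, -0.298, -0.781], [-0.817, 0.003, -0.576]]
force: [-1.4, -0.1, -0.7]
opening: 0.75
grasp_force: 0.0
```

Call:
{"api": "drive_tool", "payload": {
  "motion": [
    [[0,0,20],[0,0,0]],
    [[0,0,20],[0,0,0]],
    [[0,0,20],[0,0,0]],
    [[0,0,20],[0,0,0]],
    [[0,0,0],[0,0,0]]
  ]
}}

```text
time_s: 4.0
position: [0.6054, -0.25, 0.0913]
tcp_rot: [[0.176, 0.954, -0.241], [0.547, -0.299, -0.782], [-0.819, 0.006, -0.574]]
force: [-0.5, -0.5, 0.1]
opening: 0.749
grasp_force: 0.0
```

Run:
```python
from h import *
R=Rt(-55);w=R[:,2];tcp=np.array([.6024,-.2527,.08])+.019*w
todo(tcp,R)
P,im=snap("wrist","w2.png")
for z in(.08,.125):print(z,proj(P,[.6024,-.2527,z]))
```

```text
t 4.0 pos [ 0.6054 -0.25    0.0913] q [-10.  54.  81. -60.  70.  42.] F [-0.5 -0.5  0.1] open 0.749 gf 0.0
 shift mm (tool) [ 7.2 -2.1 28.3]
 turn (tool) [-0.    -0.001 -0.008]
0.08 [249.30046388 225.8869387 ]
0.125 [249.60240411 312.94608392]
```

View pics/w2.png

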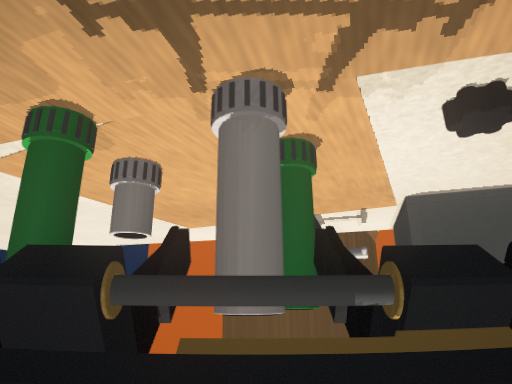

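The connector is centred between the fingers, with its axis at column 249 and its end at row 312, as predicted. Advance and close.

Call:
{"api": "drive_tool", "payload": {
  "motion": [
    [[3.5,-1,14],[0,0,0]],
    [[3.5,-1,14],[0,0,0]],
    [[0,0,0],[0,0,0]]
  ]
}}

```text
time_s: 4.35
position: [0.5982, -0.2656, 0.0682]
tcp_rot: [[0.174, 0.955, -0.24], [0.547, -0.296, -0.783], [-0.819, 0.004, -0.574]]
force: [0.0, 0.5, -0.6]
opening: 0.748
grasp_force: 0.0
```

Call:
{"api": "drive_tool", "payload": {
  "motion": [
    [[0,0,0],[0,0,0]],
    [[0,0,0],[0,0,0]],
    [[0,0,0],[0,0,0]],
    [[0,0,0],[0,0,0]],
    [[0,0,0],[0,0,0]]
  ],
  "gripper": 0
}}

```text
time_s: 4.85
position: [0.6, -0.2648, 0.0705]
tcp_rot: [[0.176, 0.955, -0.237], [0.547, -0.295, -0.784], [-0.819, 0.008, -0.574]]
force: [-0.8, 1.2, 1.7]
opening: 0.403
grasp_force: 29.9
```

Call:
{"api": "drive_tool", "payload": {
  "motion": [
    [[0,0,0],[0,0,0]],
    [[0,0,0],[0,0,0]],
    [[0,0,0],[0,0,0]]
  ]
}}

```text
time_s: 5.15
position: [0.6, -0.265, 0.0705]
tcp_rot: [[0.176, 0.955, -0.237], [0.546, -0.295, -0.784], [-0.819, 0.008, -0.574]]
force: [0.9, 1.2, 1.5]
opening: 0.408
grasp_force: 29.9
```

Run:
```python
from h import *
R=Rt(-55);w=R[:,2];tcp=np.array([.6024,-.2527,.08])+.019*w
todo(tcp,R)
```

```text
t 5.15 pos [ 0.6    -0.265   0.0705] q [-12.  55.  82. -61.  68.  44.] F [0.9 1.2 1.5] open 0.408 gf 29.9
 shift mm (tool) [-0.7 -1.3  3.3]
 turn (tool) [ 0.004 -0.001 -0.007]
```

Call:
{"api": "drive_tool", "payload": {
  "motion": [
    [[-12,0,-8.5],[0,0,0]],
    [[-33,0,-23],[0,0,0]],
    [[-33,0,-23],[0,0,0]],
    [[-33,0,-23],[0,0,0]],
    [[-25,0,-18],[0,0,0]]
  ]
}}

```text
time_s: 5.65
position: [0.5988, -0.2645, 0.239]
tcp_rot: [[0.178, 0.955, -0.236], [0.547, -0.295, -0.783], [-0.818, 0.01, -0.575]]
force: [0.5, -0.2, -3.1]
opening: 0.406
grasp_force: 29.9
```

Call:
{"api": "drive_tool", "payload": {
  "motion": [
    [[0,0,0],[0,0.12,0]],
    [[0,0,0],[0,0.12,0]],
    [[0,0,0],[0,0.12,0]],
    [[0,0,0],[0,0.12,0]],
    [[0,0,0],[0,0.12,0]]
  ]
}}

```text
time_s: 6.15
position: [0.5983, -0.2638, 0.2372]
tcp_rot: [[0.279, 0.956, -0.094], [0.896, -0.294, -0.333], [-0.346, 0.008, -0.938]]
force: [-0.5, -0.0, -3.7]
opening: 0.404
grasp_force: 29.9
```

Call:
{"api": "drive_tool", "payload": {
  "motion": [
    [[0,0,0],[0,0.12,0]],
    [[0,0,0],[0,0.12,0]],
    [[0,0,0],[0,0.12,0]],
    [[0,0,0],[0,0.12,0]],
    [[0,0,0],[0,0.12,0]]
  ]
}}

```text
time_s: 6.65
position: [0.598, -0.2647, 0.2373]
tcp_rot: [[0.283, 0.956, 0.079], [0.928, -0.294, 0.229], [0.242, 0.009, -0.97]]
force: [-0.4, -0.3, -4.5]
opening: 0.406
grasp_force: 29.9
```

Call:
{"api": "drive_tool", "payload": {
  "motion": [
    [[0,0,0],[0,0.12,0]],
    [[0,0,0],[0,0.12,0]],
    [[0,0,0],[0,0.12,0]],
    [[0,0,0],[0,0,0]]
  ]
}}

```text
time_s: 7.05
position: [0.5963, -0.2677, 0.2335]
tcp_rot: [[0.245, 0.954, 0.172], [0.788, -0.299, 0.538], [0.565, 0.004, -0.825]]
force: [-1.3, 0.1, -4.3]
opening: 0.408
grasp_force: 29.9
```

```bash
cat >> h.py <<'E'
_r=np.array([[.176,.955,-.237],[.546,-.295,-.784],[-.819,.008,-.574]])
BM=_r.T@(np.array([.6024,-.2527,.0735])-[.6,-.265,.0705]); BM[1]=0
def place(up,R=Rt(35)): return jig(0,-.085,.063+up)-R@BM
E
python3 - <<'E'
from h import *
print(BM); todo(place(.08),Rt(35))
E
```

```text
[ 0.0046812  0.        -0.011934 ]
t 7.05 pos [ 0.5963 -0.2677  0.2335] q [-48.  38.  73.  29.  88. -37.] F [-1.3  0.1 -4.3] open 0.408 gf 29.9
 shift mm (tool) [ 173.  -133.2  242.5]
 turn (tool) [ 0.006  0.011 -0.001]
```

Call:
{"api": "drive_tool", "payload": {
  "motion": [
    [[21.6,-16.6,30],[0,0.01,0]],
    [[21.6,-16.6,30],[0,0,0]],
    [[21.6,-16.6,30],[0,0,0]],
    [[21.6,-16.6,30],[0,0,0]],
    [[21.6,-16.6,30],[0,0,0]]
  ]
}}

```text
time_s: 7.55
position: [0.5707, -0.0717, 0.1746]
tcp_rot: [[0.235, 0.956, 0.175], [0.787, -0.293, 0.543], [0.57, 0.01, -0.821]]
force: [1.5, -0.1, -3.9]
opening: 0.41
grasp_force: 29.9
```

Call:
{"api": "drive_tool", "payload": {
  "motion": [
    [[21.6,-16.6,30],[0,0,0]],
    [[21.6,-16.6,30],[0,0,0]],
    [[21.6,-16.6,30],[0,0,0]],
    [[0,0,0],[0,0,0]]
  ]
}}

```text
time_s: 7.95
position: [0.5498, 0.0478, 0.1369]
tcp_rot: [[0.233, 0.958, 0.165], [0.785, -0.286, 0.549], [0.574, 0.001, -0.819]]
force: [-1.4, 0.9, -4.4]
opening: 0.412
grasp_force: 29.9
```

Run:
```python
from h import *
todo(place(.08),Rt(35))
P,im=snap("wrist","w3.png")
for y in(-.085-.038,-.085+.038,.014,.03):print(y,proj(P,jig(0,y,.05)))
P,im=snap("top","t3.png")
for y in(-.085-.0515,-.085+.0735):print(proj(P,jig(0,y,.143)))
a=cv2.imread("pics/w3.png");b=im[90:250,140:330,::-1]
b=cv2.resize(b,(456,384),interpolation=cv2.INTER_CUBIC)
cv2.imwrite("pics/m3.png",cv2.resize(np.hstack([a,b]),(800,317)))
```

```text
t 7.95 pos [0.5498 0.0478 0.1369] q [-26.  35. 105.  43.  56. -39.] F [-1.4  0.9 -4.4] open 0.412 gf 29.9
 shift mm (tool) [-9.9  5.8  0.9]
 turn (tool) [-0.005  0.     0.008]
-0.123 [260.58413579 329.91883043]
-0.04700000000000001 [260.9405407 227.0739698]
0.014 [261.12204072 155.34491213]
0.03 [261.15770365 138.06750691]
[275.55637829 188.63224737]
[226.15632117 172.78005825]
```

View pics/m3.png

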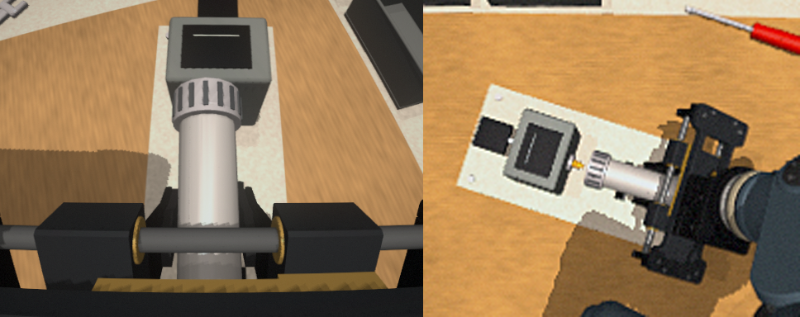

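The ring faces the tester and is in line with the probe. I'll check the lateral offset numerically from the saddle, paddle and housing blobs.

Run:
```python
from h import *
P=pose("top")
def j(p): d=p-J0;return np.round([d@ji*1e3,d@jj*1e3],1)
for n,u,v,z in[("sad-",267.6,189.2,.055),("sad+",241.2,180.8,.055),("pad",174.9,158,.1),("win",197.9,165.3,.113)]:print(n,j(onz(P,u,v,z)))
P=pose("wrist");g=cv2.imread("pics/w3.png")
for r in(215,225,235,245):
    print(r,"".join("#" if x<60 else "+" if x<110 else "." for x in g[r,150:360:2].mean(1)))
print([np.round(proj(P,jig(x,-.047,.06)),1) for x in(-.024,.024)],[np.round(proj(P,jig(x,.03,.113)),1) for x in(-.045,.045)],[np.round(proj(P,jig(x,-.05,.018)),1) for x in(-.075,.075)])
crop=g[130:270,130:370];cv2.imwrite("pics/c3.png",cv2.resize(crop,None,fx=3,fy=3,interpolation=cv2.INTER_CUBIC))
```

```text
sad- [-1.000e-01 -1.215e+02]
sad+ [ -0.3 -48.1]
pad [-1.000e-01  1.282e+02]
win [-1.1 64.3]
215 ++++++++++++++......................................................+....................................
225 +++++++++++++........................................................+##+................................
235 +++++++++++++...........#########+...................................+#########..........................
245 +++++++++++++.........###########+...................................+###########........................
[array([220.9, 219.7]), array([283.7, 220.1])] [array([188.2,  93. ]), array([318.8,  94.3])] [array([166.6, 232.6]), array([336.7, 233.7])]
```

View pics/c3.png

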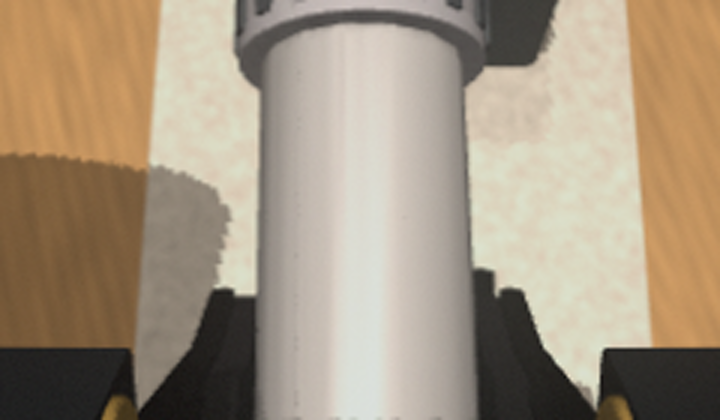

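The board centre is at column 261, matching the prediction made with the pose at the time of the picture. The arm has settled since then, so I re-read the residual.

Run:
```python
from h import *
todo(place(.08),Rt(35));todo(place(0.0),Rt(35))
```

```text
t 8.05 pos [0.5544 0.0426 0.1379] q [-26.  34. 104.  43.  56. -39.] F [ 0.1 -1.3 -3.1] open 0.406 gf 29.9
 shift mm (tool) [-7.5 -0.2  3.7]
 turn (tool) [0.006 0.002 0.009]
t 8.05 pos [0.5544 0.0426 0.1379] q [-26.  34. 104.  43.  56. -39.] F [ 0.1 -1.3 -3.1] open 0.406 gf 29.9
 shift mm (tool) [-53.2  -1.   69.4]
 turn (tool) [0.006 0.002 0.009]
```

Call:
{"api": "drive_tool", "payload": {
  "motion": [
    [[-10.5,-0.2,13.3],[0,0,0]],
    [[-10.5,-0.2,13.3],[0,0,0]],
    [[-10.5,-0.2,13.3],[0,0,0]],
    [[-10.3,-0.2,13.1],[0,0,0.009]],
    [[0,0,0],[0,0,0]]
  ]
}}

```text
time_s: 8.55
position: [0.5542, 0.0359, 0.0691]
tcp_rot: [[0.247, 0.953, 0.176], [0.782, -0.303, 0.544], [0.572, 0.003, -0.82]]
force: [-0.2, 0.4, -4.3]
opening: 0.404
grasp_force: 29.9
```

Call:
{"api": "drive_tool", "payload": {
  "motion": [
    [[0,0,0],[0,0,0]],
    [[0,0,0],[0,0,0]]
  ]
}}

```text
time_s: 8.75
position: [0.5546, 0.0367, 0.0711]
tcp_rot: [[0.245, 0.953, 0.178], [0.782, -0.303, 0.545], [0.573, 0.006, -0.819]]
force: [0.1, -0.7, -3.4]
opening: 0.408
grasp_force: 29.9
```

Run:
```python
from h import *
todo(place(0.0),Rt(35))
```

```text
t 8.75 pos [0.5546 0.0367 0.0711] q [-27.  42. 106.  48.  50. -47.] F [ 0.1 -0.7 -3.4] open 0.408 gf 29.9
 shift mm (tool) [-10.5  -2.2  17.8]
 turn (tool) [ 0.01   0.    -0.004]
```

Call:
{"api": "drive_tool", "payload": {
  "motion": [
    [[-1.8,-0.4,3],[0,0,0]],
    [[-1.8,-0.4,3],[0,0,0]],
    [[-1.8,-0.4,3],[0,0,0]],
    [[-1.8,-0.4,3],[0,0,0]],
    [[0,0,0],[0,0,0]]
  ]
}}

```text
time_s: 9.25
position: [0.5521, 0.0391, 0.0556]
tcp_rot: [[0.246, 0.953, 0.175], [0.781, -0.302, 0.547], [0.574, 0.002, -0.819]]
force: [0.5, 0.5, -2.5]
opening: 0.407
grasp_force: 29.9
```

Call:
{"api": "drive_tool", "payload": {
  "motion": [
    [[-0.6,-0.1,0.9],[0,0,0]],
    [[-0.6,-0.1,0.9],[0,0,0]],
    [[-0.6,-0.1,0.9],[0,0,0]],
    [[0,0,0],[0,0,0]]
  ]
}}

```text
time_s: 9.65
position: [0.5528, 0.0389, 0.0531]
tcp_rot: [[0.246, 0.953, 0.177], [0.781, -0.303, 0.546], [0.574, 0.004, -0.819]]
force: [0.6, 0.2, -2.3]
opening: 0.406
grasp_force: 29.9
```

Run:
```python
from h import *
todo(place(0.0),Rt(35))
```

```text
t 9.65 pos [0.5528 0.0389 0.0531] q [-27.  44. 106.  49.  48. -49.] F [ 0.6  0.2 -2.3] open 0.406 gf 29.9
 shift mm (tool) [-1.5  0.3  2.1]
 turn (tool) [ 0.008 -0.001 -0.005]
```

Call:
{"api": "drive_tool", "payload": {
  "motion": [
    [[-0.6,0,0.8],[0,0,0]],
    [[-0.6,0,0.8],[0,0,0]],
    [[0,0,0],[0,0,0]]
  ]
}}

```text
time_s: 9.95
position: [0.5539, 0.0386, 0.0519]
tcp_rot: [[0.246, 0.953, 0.179], [0.78, -0.304, 0.546], [0.575, 0.006, -0.818]]
force: [3.4, 0.3, 4.4]
opening: 0.401
grasp_force: 29.9
```

Call:
{"api": "drive_tool", "payload": {
  "motion": [
    [[-0.6,0,0.8],[0,0,0]],
    [[-0.6,0,0.8],[0,0,0]],
    [[0,0,0],[0,0,0]]
  ]
}}

```text
time_s: 10.25
position: [0.5546, 0.0385, 0.0511]
tcp_rot: [[0.245, 0.952, 0.181], [0.78, -0.305, 0.547], [0.576, 0.007, -0.817]]
force: [3.3, -1.1, 12.3]
opening: 0.406
grasp_force: 29.9
```

Run:
```python
from h import *
todo(place(0.0),Rt(35));print(read_state()["moment"])
P,im=snap("wrist","w4.png");
a=im[:,:,::-1]
b=capture("scene")[150:270,200:330,::-1];b=cv2.resize(b,(416,384),interpolation=cv2.INTER_CUBIC)
cv2.imwrite("pics/m4.png",cv2.resize(np.hstack([a,b]),(800,331)))
```

```text
t 10.25 pos [0.5546 0.0385 0.0511] q [-27.  44. 106.  50.  48. -50.] F [ 3.3 -1.1 12.3] open 0.406 gf 29.9
 shift mm (tool) [-0.4 -1.5  0.4]
 turn (tool) [ 0.012 -0.003 -0.005]
[ 0.54351083 -0.60417132 -0.40762888]
```

View pics/m4.png

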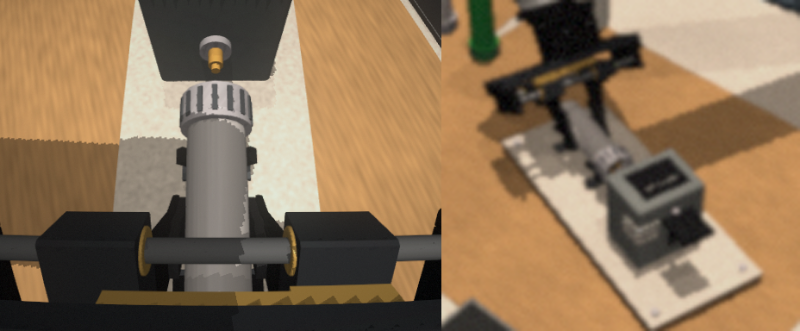

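The view shows the connector seated in both saddles (saddle arms at (182,157) and (252,157)), with its ring past the saddle and facing the probe at (216,65). Contact came at the expected height. Release and retreat.

Call:
{"api": "drive_tool", "payload": {
  "motion": [
    [[0,0,0],[0,0,0]],
    [[0,0,0],[0,0,0]],
    [[0,0,0],[0,0,0]],
    [[0,0,0],[0,0,0]],
    [[0,0,0],[0,0,0]]
  ],
  "gripper": 0.75
}}

```text
time_s: 10.85
position: [0.5515, 0.0392, 0.0485]
tcp_rot: [[0.246, 0.953, 0.174], [0.781, -0.302, 0.547], [0.574, 0.002, -0.819]]
force: [-0.2, -0.7, 0.6]
opening: 0.721
grasp_force: 0.0
```

Call:
{"api": "drive_tool", "payload": {
  "motion": [
    [[0,0,-10],[0,0,0]],
    [[0,0,-20],[0,0,0]],
    [[0,0,-30],[0,0,0]],
    [[0,0,-40],[0,0,0]],
    [[0,0,-40],[0,0,0]]
  ]
}}

```text
time_s: 11.35
position: [0.5266, -0.0382, 0.1647]
tcp_rot: [[0.247, 0.953, 0.174], [0.781, -0.302, 0.546], [0.573, 0.002, -0.819]]
force: [1.5, 0.2, 0.2]
opening: 0.747
grasp_force: 0.0
```

Call:
{"api": "drive_tool", "payload": {
  "motion": [
    [[0,0,-40],[0,0,0]],
    [[0,0,-20],[0,0,0]],
    [[0,0,0],[0,0,0]],
    [[0,0,0],[0,0,0]]
  ],
  "gripper": 0
}}

```text
time_s: 11.75
position: [0.5165, -0.0703, 0.2127]
tcp_rot: [[0.247, 0.953, 0.176], [0.781, -0.303, 0.546], [0.574, 0.003, -0.819]]
force: [-0.3, 0.7, -1.2]
opening: 0.474
grasp_force: 0.0
```

Run:
```python
from h import *
todo(jig(0,.13,.2),Rt(0))
P,im=snap("wrist","w5.png");
for y in(-.085-.0515,-.0335,-.0115): print([np.round(proj(P,jig(x,y,.063)),0) for x in(-.018,.018)])
print(np.round(proj(P,jig(0,.014,.063))))
```

```text
t 11.75 pos [ 0.5165 -0.0703  0.2127] q [-39.  28. 101.  35.  70. -39.] F [-0.3  0.7 -1.2] open 0.474 gf 0.0
 shift mm (tool) [260.7  -0.  198. ]
 turn (tool) [ 0.005 -0.611 -0.008]
[array([237., 206.]), array([273., 206.])]
[array([237., 114.]), array([271., 114.])]
[array([237.,  97.]), array([270.,  96.])]
[254.  77.]
```

View pics/w5.png

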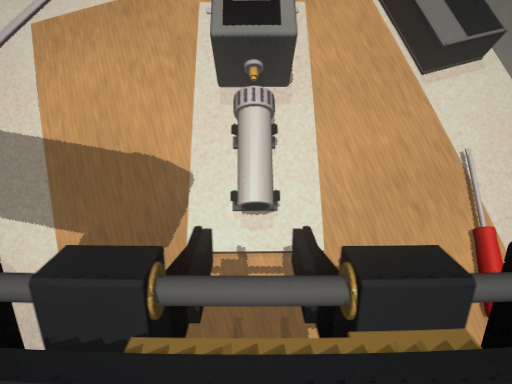

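The connector lies in both saddles with its blank end at row 206 and the ring at rows 88–114, matching predictions. It is released. Next, the lever.

Call:
{"api": "drive_tool", "payload": {
  "motion": [
    [[0,0,0],[0,-0.122,0]],
    [[0,0,0],[0,-0.122,0]],
    [[0,0,0],[0,-0.122,0]],
    [[0,0,0],[0,-0.122,0]],
    [[0,0,0],[0,-0.122,-0.008]]
  ]
}}

```text
time_s: 12.3
position: [0.5162, -0.0692, 0.2116]
tcp_rot: [[0.293, 0.956, 0.0], [0.956, -0.293, -0.004], [-0.003, 0.002, -1.0]]
force: [0.2, 0.3, -0.5]
opening: 0.025
grasp_force: 0.0
```

Call:
{"api": "drive_tool", "payload": {
  "motion": [
    [[40,0,0],[0,0,0]],
    [[40,0,0],[0,0,0]],
    [[40,0,0],[0,0,0]],
    [[40,0,0],[0,0,0]],
    [[40,0,0],[0,0,0]]
  ]
}}

```text
time_s: 12.8
position: [0.5745, 0.1235, 0.2107]
tcp_rot: [[0.293, 0.956, -0.001], [0.956, -0.293, 0.0], [-0.0, -0.001, -1.0]]
force: [0.5, -0.5, 0.4]
opening: 0.002
grasp_force: 0.0
```

Call:
{"api": "drive_tool", "payload": {
  "motion": [
    [[0,0,0],[0,0,0]],
    [[0,0,0],[0,0,0]],
    [[0,0,0],[0,0,0]]
  ]
}}

```text
time_s: 13.1
position: [0.5746, 0.1205, 0.2116]
tcp_rot: [[0.294, 0.956, 0.0], [0.956, -0.294, -0.001], [-0.0, 0.001, -1.0]]
force: [-0.6, 0.5, 0.5]
opening: 0.005
grasp_force: 0.0
```

Run:
```python
from h import *
todo(jig(0,.132,.115),Rt(0))
P,im=snap("wrist","w6.png")
print(np.round(proj(P,jig(0,.13,.1))),[np.round(proj(P,jig(x,y,.1))) for x in(-.02,.02) for y in (.108,.152)])
```

```text
t 13.1 pos [0.5746 0.1205 0.2116] q [ 1. 28. 88. -0. 64. 18.] F [-0.6  0.5  0.5] open 0.005 gf 0.0
 shift mm (tool) [129.7   3.5  96.5]
 turn (tool) [0.001 0.    0.   ]
[258.  18.] [array([231.,  50.]), array([230., -14.]), array([285.,  50.]), array([286., -14.])]
```

View pics/w6.png

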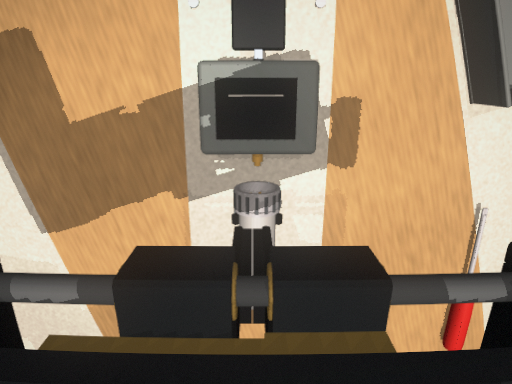

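The paddle's near edge lies at row 50, columns 232–285, exactly as predicted. Move above it and press.

Call:
{"api": "drive_tool", "payload": {
  "motion": [
    [[32,0.9,0],[0,0,0]],
    [[32,0.9,0],[0,0,0]],
    [[33,0.9,0],[0,0,0]],
    [[33,0.8,0],[0,0,0]],
    [[0,0,20],[0,0,0]]
  ]
}}

```text
time_s: 13.65
position: [0.6211, 0.2468, 0.1957]
tcp_rot: [[0.293, 0.956, 0.012], [0.956, -0.294, 0.003], [0.007, 0.011, -1.0]]
force: [-0.0, -0.8, 0.1]
opening: 0.006
grasp_force: 0.0
```

Call:
{"api": "drive_tool", "payload": {
  "motion": [
    [[0,0,30],[0,0,0]],
    [[0,0,30],[0,0,0]],
    [[0,0,16],[0,0,0]],
    [[0,0,0],[0,0,0]],
    [[0,0,0],[0,0,0]]
  ]
}}

```text
time_s: 14.15
position: [0.6182, 0.2429, 0.1171]
tcp_rot: [[0.296, 0.955, 0.003], [0.955, -0.296, -0.0], [0.001, 0.003, -1.0]]
force: [-0.6, -0.1, 0.7]
opening: 0.005
grasp_force: 0.0
```

Run:
```python
from h import *
todo(jig(0,.132,.068),Rt(0))
```

```text
t 14.15 pos [0.6182 0.2429 0.1171] q [12. 40. 81. -0. 58. 29.] F [-0.6 -0.1  0.7] open 0.005 gf 0.0
 shift mm (tool) [-0.2 -2.2 49.1]
 turn (tool) [ 0.003 -0.001 -0.002]
```

Call:
{"api": "drive_tool", "payload": {
  "motion": [
    [[0,-1,5],[0,0,0]],
    [[0,-1,5],[0,0,0]],
    [[0,0,5],[0,0,0]],
    [[0,0,5],[0,0,0]],
    [[0,0,0],[0,0,0]]
  ]
}}

```text
time_s: 14.65
position: [0.6162, 0.2447, 0.0979]
tcp_rot: [[0.294, 0.956, 0.004], [0.956, -0.294, -0.0], [0.001, 0.004, -1.0]]
force: [-1.8, -0.6, 5.9]
opening: 0.005
grasp_force: 2.8
```

Call:
{"api": "drive_tool", "payload": {
  "motion": [
    [[0,0,5],[0,0,0]],
    [[0,0,4],[0,0,0]],
    [[0,0,4],[0,0,0]],
    [[0,0,4],[0,0,0]],
    [[0,0,0],[0,0,0]]
  ]
}}

```text
time_s: 15.15
position: [0.6162, 0.2447, 0.0804]
tcp_rot: [[0.294, 0.956, 0.004], [0.956, -0.294, 0.0], [0.001, 0.004, -1.0]]
force: [0.3, 0.6, -1.3]
opening: 0.005
grasp_force: 0.0
```

Call:
{"api": "drive_tool", "payload": {
  "motion": [
    [[0,0,3],[0,0,0]],
    [[0,0,3],[0,0,0]],
    [[0,0,2],[0,0,0]],
    [[0,0,0],[0,0,0]],
    [[0,0,0],[0,0,0]]
  ]
}}

```text
time_s: 15.65
position: [0.6164, 0.2447, 0.073]
tcp_rot: [[0.295, 0.956, 0.004], [0.956, -0.295, 0.0], [0.001, 0.004, -1.0]]
force: [-2.3, 0.1, 6.9]
opening: 0.003
grasp_force: 3.3
```

Run:
```python
from h import *
todo(jig(0,.132,.068),Rt(0))
```

```text
t 15.65 pos [0.6164 0.2447 0.073 ] q [12. 43. 83. -0. 54. 29.] F [-2.3  0.1  6.9] open 0.003 gf 3.3
 shift mm (tool) [-1.4  0.2  5. ]
 turn (tool) [ 0.004 -0.001  0.   ]
```

Call:
{"api": "drive_tool", "payload": {
  "motion": [
    [[0,0,2],[0,0,0]],
    [[0,0,1.5],[0,0,0]],
    [[0,0,1],[0,0,0]],
    [[0,0,0],[0,0,0]],
    [[0,0,0],[0,0,0]]
  ]
}}

```text
time_s: 16.15
position: [0.6164, 0.2447, 0.0681]
tcp_rot: [[0.295, 0.956, 0.004], [0.956, -0.295, 0.0], [0.001, 0.004, -1.0]]
force: [-1.4, 0.5, 5.4]
opening: 0.007
grasp_force: 2.6
```

Call:
{"api": "drive_tool", "payload": {
  "motion": [
    [[0,0,0.5],[0,0,0]],
    [[0,0,0],[0,0,0]],
    [[0,0,0],[0,0,0]],
    [[0,0,0],[0,0,0]],
    [[0,0,0],[0,0,0]]
  ]
}}

```text
time_s: 16.65
position: [0.6164, 0.2447, 0.0677]
tcp_rot: [[0.295, 0.956, 0.004], [0.956, -0.295, 0.0], [0.001, 0.004, -1.0]]
force: [-1.3, 0.4, 7.0]
opening: 0.005
grasp_force: 3.0
```

Run:
```python
from h import *
todo(jig(0,.132,.068),Rt(0))
im=capture("scene")[...,::-1];Ps=pose("scene")
print([np.round(proj(Ps,p)) for p in(jig(0,.13,.068),jig(0,.13,.1),jig(0,-.085,.063),jig(0,-.018,.063))])
b=capture("top")[90:250,140:330,::-1]
cv2.imwrite("pics/m7.png",np.hstack([cv2.resize(im[170:275,215:330],(438,400),interpolation=cv2.INTER_CUBIC),cv2.resize(b,(360,400),interpolation=cv2.INTER_CUBIC)]))
todo(jig(0,.132,.068),Rt(0))
```

```text
t 16.65 pos [0.6164 0.2447 0.0677] q [12. 44. 83. -0. 53. 29.] F [-1.3  0.4  7. ] open 0.005 gf 3.0
 shift mm (tool) [-1.4  0.2 -0.3]
 turn (tool) [ 0.004 -0.001 -0.   ]
[array([289., 238.]), array([290., 231.]), array([253., 199.]), array([263., 211.])]
t 16.75 pos [0.6164 0.2447 0.0677] q [12. 44. 83. -0. 53. 29.] F [-1.2 -0.8  5.5] open 0.006 gf 3.0
 shift mm (tool) [-1.4  0.2 -0.3]
 turn (tool) [ 0.004 -0.001 -0.   ]
```

View pics/m7.png

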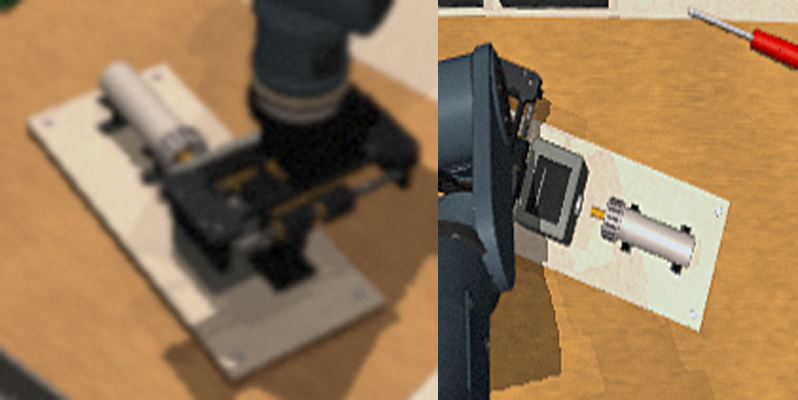

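The connector lies in both saddles and the probe, at (598,213) in the right half, enters the ring. The lever is held at about 32 mm with a steady 5.5–7 N, so I hand in.

```bash
python3 -c "
from rig import hand_in;print(hand_in())"
```

```text
the job is handed in; nothing more can be done
None
```

The tall connector lies released in both saddles of the cradle with its ring facing the probe, the lever is held in the third notch (about 32 mm down), and the job was handed in at about 17 s on the robot's clock; no verdict was returned.

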